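# Dock a prep tray behind its gravity catch

## Robot

A 7-joint arm with a two-finger parallel gripper is mounted at the origin on a cart in front of the work surface, level with it; the furniture and walls round the work are solid. World frame = base frame: x ahead of the robot, y to its left, z up, the work surface at z = 0. Lengths are in m, angles in rad, forces in N, time in s.
With the tool pointing down it reaches from about 0.35 to 0.9 m from the base axis. Payload 8.1 kg.
Tool frame: the origin (TCP) lies where the fingers leave the gripper's body, on its centre line; the fingertips stand 66 mm ahead of it and the grasp point (between the pads) lies 47 mm ahead of it (arm.tip_reach is the distance from the TCP to the fingertips, in m); z points along the fingers, y is the direction in which the jaws open and shut (so a half turn about z gives the same grasp; the last joint's range is limited). The gripper opens to 92 mm and grips with 3 to 60 N. Pads are 19 mm wide; open, the fingers measure 130 mm over their backs; the gripper's body (75 mm by 190 mm) begins 47 mm behind the grasp point.
Start: joints at [-1.321, 0.434, 0.025, 1.573, -0.012, 1.134, -0.075], TCP at [0.216, 0.587, 0.292] pointing down, gripper open.
Joint ranges: [-2.62, 2.62], [-0.44, 2.09], [-1.27, 1.32], [0.08, 2.57], [-1.32, 4.46], [0.12, 2], [-2.74, 2.74]. Speed limits (rad/s): [2.22, 2.22, 3.01, 3.01, 3.14, 3.14, 3.14].

## Interface

Orientations are given as a rotation vector (axis times angle).
In Python, from cell import arm gives the robot as it stands.
- The arm moves only by the tool carry_out, never from a script. Its argument "plan" is a list of rows, each a list of 5 numbers: the shift along the world's x, y, z in cm, then the turn about the world's z in rad, then the finger opening in cm, from 0 to 9.18. In form: [[tx, ty, tz, spin, fingers], ...]. A call has 1 to 20 rows; each row is the pose to reach, as a shift and turn from the pose measured when the call began; what a row does not reach only later rows make up. A row lasts 1/10 s, in which the tool goes at most 50 mm and 8.59 degrees, less where a joint would pass 70% of its speed; a pose out of reach is approached as far as the arm can. A call with a gripper value outside its range is refused whole. The fingers move at their own pace and stop on an object; "squeeze" is the grip in N (left out, the last holds). Time passes only in rows, so rows that repeat a pose let the fingers close. It gives the time, the measured TCP pose, the force and the opening at its end, in the units of the state.
- arm.observe(): the state, without advancing time (a new reading comes with each control period).
- arm.get_image(name): name is "scene" or "top"; returns (picture, depth): 400x640x3 uint8, red, green, blue; 400x640 float32, m along the optical axis (not along the pixel's ray), 0 where there is no reading.
- arm.get_calibration(name): a dict with "intrinsics" (3x3 intrinsics, pixels), "rvec" (rotation vector, rad) and "tvec" (3), from world to camera coordinates, as OpenCV has them. Camera axes: x right, y down, z forward; pixel columns grow to the right and rows downward; lengths in m; the calibration is good to about 2 mm. A picture is of the moment at which its call begins. get_calibration takes no time and is no camera call.
- arm.sign_off(): hands the job in, once; it reports no verdict.
The state is a dict: "clock": time; "joints": joint angles; "dq": joint speeds; "joint_efforts": joint torques, N m; "position": TCP position; "ee_rot": TCP orientation; "force": force on the tool from outside, world axes, zero at the start; "ft_torque": the same for the moment, N m; "width": opening from 0.0 (shut) to 1.0 (fully open).
Only numpy, scipy, OpenCV 4.12 (cv2) and the standard library are available. Lean on these libraries where they do the work, as an engineer would, in place of code of your own. Each camera call takes 0.05 s, during which the arm holds its last target. There are 200 camera calls.

## Task

Put the loose prep tray away in the empty bay of the tray station: slide it in flat along the board, letting the tray's own rim lift the hanging catch (do not touch the catch with the gripper), until the catch has dropped behind the tray. Then draw the tray back gently against the dropped catch, with a pull of about 8 N for a second, to be sure that it holds, and let go. Never force the tray against the bay, its end stop or its catch, and leave the parked tray and the things round about where they are.

Things in the scene. Friction and masses are not known exactly. Their poses are not given: they have to be found in the camera images.
- tray: The tray to put away: plain aluminium prep tray, 140 x 100 mm over its flat rim, 30 mm high, black grip at one end, 0.16 to 0.3 kg (heavy end away from the grip: it droops a little when lifted). Starts loose on the worktop, right of the station. Origin: centre of the pan's underside; +x from the grip to the leading end, y across (rim edges at +-50 mm), z up. Rim top at z = 30 mm.
- tray_grip (a point): Centre of the tray's black grip, at (-159, 0, 28) mm in the tray's frame: an upright bar 50 mm long (along tray x), 14 mm wide (y) and 32 mm high (z = 12 to 44 mm); grasp its two upright side faces from above. A flat steel neck 22 mm wide, top at z = 22 mm, joins it to the pan.
- tray_rim (a point): Middle of the tray's leading rim edge, at (70, 0, 28) mm in the tray's frame. The flat rim is 4 mm thick. The near rim edge, which the catch drops behind, lies at x = -70 mm.
- bay_free: The empty one of two like steel bays on the station board. Origin: on the board's top (12 mm over the worktop), on the bay's centre line; +x points into the bay, as the tray's +x must; z up. A tray slides in along +x, flat on the board. Inner side walls at y = +-52.5 mm (2.5 mm clearance a side), 41 mm high. From x = -33 mm inwards, lips 34.5 mm above the board reach over the rim's sides (ends turned up 5 mm).
- bay_free_mouth (a point): Middle of the empty bay's mouth, on the board, at (-131, 0, 0) mm in the bay's frame. From here to x = -106 mm the side walls lead in, opening 5 mm wider a side. In front of the mouth the bare board runs out to x = -235 mm: room for the pan, while the grip hangs over the edge.
- bay_free_stop (a point): Face of the rigid end stop, at (96, 0, 16) mm in the bay's frame. With the rim against it the tray's origin is at x = +26 mm in the bay's frame. The catch has dropped before that, wherever its hinge is set.
- bay_free_catch (a joint): Gravity catch: flap hinged across the mouth, 39 mm above the board (thumb tab to 56 mm), sloping 30 mm inwards to two teeth (21 to 34 mm up, y = +-23 to +-49 mm). 0 rad: at rest; grows as it swings up and in. The rim lifts it with under 2 N; it rides at about 0.3 rad, then drops. It cannot swing outwards. Its hinge is clamped in slots anywhere from x = -98 to -82 mm in the bay's frame: not measured.
- bay_free_slots (a point): Outer end of the hinge slots (nearest the mouth), at (-98, 0, 39) mm in the bay's frame. Let d (0 to 16 mm, unknown) be how far in from here the catch's hinge is clamped: the rim meets the catch at x = -84 mm + d, the catch drops once the tray's origin passes about x = +6 mm + d, and, drawn back, the tray's near rim meets the teeth, rigidly, with its origin at x = +2 mm + d.
- bay_taken: The other bay, the same as bay_free in every way, to the left or right of it at 124 mm between centre lines, with a tray already home in it behind its own catch. Same frame.
- tray_parked: The tray already in bay_taken, the same as the loose one and loose itself; with a garlic bulb in it; to be left alone. Same frame as the tray.
- station_board: Fixed dark wooden board, 346 x 262 x 12 mm, that carries both bays side by side. Origin: centre of its underside; its +x is that of the bays (pointing to the robot's left, within about 10 degrees); the bays' origins lie at (62, +-62, 12) mm.
- mug_tea: Two-tone mug with a handle, 78 mm across and 101 mm high, left of the station; to be left alone. Origin: centre of its underside.
- tea_box: Cardboard tea box, 68 x 136 x 69 mm, left of the station; to be left alone. Origin: centre of its underside.
- salt_pot: Round wooden salt pot, 92 mm across and 70 mm high, behind the station's right end; to be left alone. Origin: centre of its underside.
- pepper_mill: Wooden pepper mill, 58 mm across and 150 mm high, at the back behind the tray; to be left alone. Origin: centre of its underside.
- peeler: White-handled peeler, 170 x 25 x 18 mm, lying right of the tray; to be left alone. Origin: centre of its underside.

How it is judged:
On the way, in this order (a step that is already met when the one before it is completed fails the run):
1. the tray's own rim, low in the mouth of the empty bay, holds the catch raised (value of joint bay_free_catch above 0.15 rad and contact force between tray and bay_free_catch above 0.1 N and z of tray in the frame of bay_free below 0.012 m and x of tray in the frame of bay_free below 0 m), for 0.1 s.
2. the tray is past the catch, flat in the bay, and the catch has dropped behind it (x of tray in the frame of bay_free between -0.003 and 0.03 m and y of tray in the frame of bay_free between -0.006 and 0.006 m and z of tray in the frame of bay_free between -0.004 and 0.005 m and angle between the x axis of tray and the x axis of bay_free, either way round below 0.07 rad and value of joint bay_free_catch below 0.06 rad), for 0.2 s.
3. the tray is drawn back against the dropped catch with at least 5 N, for 0.4 s (all of step 2 and contact force between tray and bay_free_catch above 5 N), for 0.4 s.
At the end, for the whole second after the job is handed in: the tray lies still and flat in the empty bay (its origin -3 to +30 mm along the bay's x, within 6 mm of its centre line, within 0.07 rad of its direction, between end stop and catch), the catch hangs down behind it (under 0.06 rad), the tray is released (all of step 2 and linear speed of tray below 0.01 m/s and angle between tray's own z axis and vertical below 0.05 rad and contact force between the fingers and tray below 0.05 N); the robot touches nothing.
It fails at once if the tray is forced against the bay or its end stop with more than 20 N (contact force between tray and bay_free above 20 N).
It fails at once if the tray is pulled or pushed against the catch with more than 15 N (contact force between tray and bay_free_catch above 15 N).
It fails at once if the gripper touches the catch (contact force between any of the fingers, the arm and bay_free_catch above 0.5 N).
It fails at once if the parked tray or another bystander is moved by more than 10 mm (distance of any of tray_parked, mug_tea, tea_box, salt_pot, pepper_mill, peeler from where it was at the start of the episode above 0.01 m).
It also fails if it takes over 70 s, if anything falls off the work surface, if the arm or the gripper's body presses on something with over 40 N, if the wrist force passes 120 N, or if a joint passes its speed limit or range.

## Working session

There is one attempt and no reset: what is moved stays moved. The work goes in short steps, Python scripts to look and compute and a tool call to move; the robot and the scene stay as the last step left them, time stands still between calls to the robot, and variables do not carry over. Pictures are saved under pics/ and viewed, about 8 in all and at most 12, crops included, and the job is handed in when it is done.

Besides the shell and the picture viewer there is one more tool, called after "Emit:" by a JSON object that holds its "name" and its "arguments", one argument or row to a line. carry_out: Moves the arm, as the interface text tells. Its arguments: {"type":"object","properties":{"plan":{"type":"array"},"squeeze":{"type":"number"}},"required":["plan"]}

```bash
mkdir -p pics; cat > h.py <<'E'
from cell import arm
import numpy as np, cv2
def cal(n):
    c=arm.get_calibration(n); R=cv2.Rodrigues(np.array(c["rvec"],float))[0]
    return np.array(c["intrinsics"],float),R,np.array(c["tvec"],float).ravel()
def cloud(n,d):
    K,R,t=cal(n); v,u=np.indices(d.shape)
    P=np.stack([(u-K[0,2])/K[0,0]*d,(v-K[1,2])/K[1,1]*d,d],-1)
    return (P-t)@R
def atz(n,u,v,z):
    K,R,t=cal(n); r=R.T@np.array([(u-K[0,2])/K[0,0],(v-K[1,2])/K[1,1],1]); c=-R.T@t
    return c+r*(z-c[2])/r[2]
def proj(n,P):
    K,R,t=cal(n); q=(np.atleast_2d(P)@R.T+t)@K.T; return q[:,:2]/q[:,2:]
E
python3 - <<'E'
from h import *
for n in ("top","scene"):
    im,d=arm.get_image(n); cv2.imwrite(f"pics/{n}0.png",im[:,:,::-1]); np.save(n+"0.npy",d)
    K,R,t=cal(n); print(n,K[0,0],-R.T@t)
print(arm.observe())
E
```

```text
top 404.32711816645354 [0.3874992  0.02196308 1.25853832]
scene 478.52482841634924 [-0.71056162  0.9248697   0.79255514]
{'clock': 0.1, 'joints': array([-1.32059052,  0.43514899,  0.02501108,  1.57396745, -0.01160258,
        1.13399767, -0.07513521]), 'dq': array([-0.00219777, -0.00050423, -0.000845  , -0.00039449,  0.00033719,
        0.00017718,  0.00112222]), 'joint_efforts': array([ 3.87810229e-03, -6.69132400e+01,  9.88493487e-01, -3.15144861e+01,
       -6.04976923e-02,  3.73188104e-02,  4.32644742e-05]), 'position': array([0.21589691, 0.58615677, 0.29154145]), 'ee_rot': array([-5.51513509e-01, -3.09269834e+00,  2.15575153e-03]), 'force': array([ 0.49343713,  0.27685574, -0.08579196]), 'ft_torque': array([ 0.00660202,  0.06917954, -0.00864495]), 'width': 0.9970846623094329}
```

View pics/top0.png

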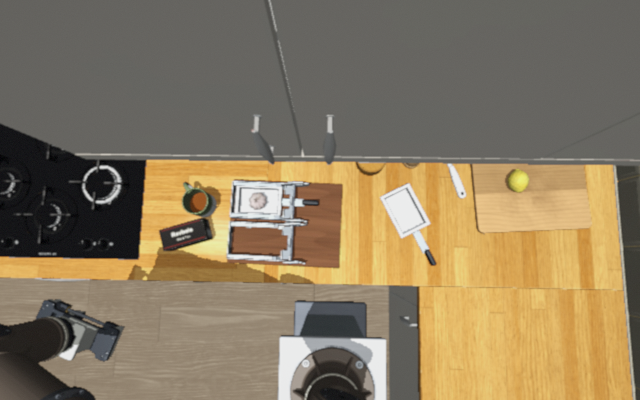

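View pics/scene0.png

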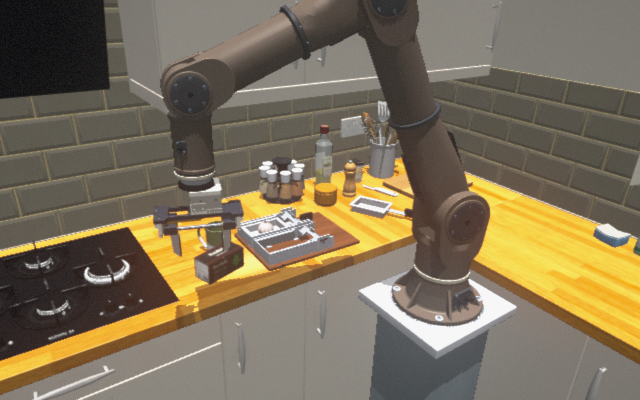

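```bash
python3 - <<'E'
from h import *
im=cv2.imread("pics/top0.png"); 
a=cv2.resize(im[176:276,222:352],None,fx=6,fy=6,interpolation=cv2.INTER_CUBIC)
cv2.imwrite("pics/st.png",a)
b=cv2.resize(im[178:273,372:447],None,fx=6,fy=6,interpolation=cv2.INTER_CUBIC)
cv2.imwrite("pics/tr.png",b)
d=np.load("top0.npy"); P=cloud("top",d)
print("worktop z",np.median(P[240:270,350:380,2]),"board z",np.median(P[200:250,315:335,2]))
g=P[176:276,222:352]
def fit(m,n):
    v,u=np.nonzero(m); r=cv2.minAreaRect(P[m][:,:2].astype(np.float32)); print(n,m.sum(),r, cv2.boxPoints(r).round(4).tolist())
Z=P[...,2]
m=np.zeros(Z.shape,bool); m[178:275,370:450]=1
t=m&(Z>0.012)&(Z<.06); n,l,s,c=cv2.connectedComponentsWithStats(t.astype(np.uint8)); print(s)
for i in range(1,n):
    if s[i,4]>50: fit(l==i,"tray")
print((Z[178:273:3,372:447:3]*1000).round().astype(int).tolist().__str__().replace("],","],\n"))
E
```

```text
worktop z 0.0003019274801325094 board z 0.012307114798985153
[[     0      0    640    400 255163]
 [   380    183     57     83    837]]
tray 837 ((0.4834253787994385, -0.24098087847232819), (0.2527850568294525, 0.10143784433603287), 27.153202056884766) [[0.34779998660087585, -0.2535000145435333], [0.39410001039505005, -0.34380000829696655], [0.6190000176429749, -0.22840000689029694], [0.572700023651123, -0.13819999992847443]]
[[1, 5, -2, -2, -1, -2, 0, 0, -1, -1, 2, 3, 3, -2, -4, 2, 1, 4, 1, -1, 1, -2, 2, 0, 5],
 [-1, -4, 3, -3, 3, 3, 0, -4, -1, 0, 4, -1, 0, 3, -2, 0, 0, -3, 4, -1, 1, -3, 1, 5, 1],
 [4, -2, -1, -2, 2, 1, 1, 3, 4, -1, 0, 0, 27, 1259, 0, -3, 0, 1, -1, 2, 1, -1, -1, 2, 1],
 [-2, 0, -2, 0, -3, 3, -3, 2, -1, -2, 30, 30, 31, 29, 4, 1, 0, 1, 3, -3, 3, -3, -2, 3, -1],
 [2, -5, 4, -6, 1, -1, -4, -2, 28, 26, 4, 1, 26, 24, 1, 4, 1, -1, 1, -2, 2, 0, -1, 3, 2],
 [-1, -3, 4, -1, 1, 4, 33, 35, 5, 4, 8, 2, 9, 30, 1259, 9, -1, 0, 2, -2, -1, -4, -5, 3, -1],
 [3, 0, -4, -3, 29, 32, 1, 1, 5, 4, 4, 6, 3, 20, 29, 3, -3, 0, -1, 1, 5, 2, -2, -2, -5],
 [-5, -5, -1, 28, 31, 5, 2, 2, 2, 1, 4
[... 1493 characters left out ...]
, -2, 2, -1, 3, -3, -1, -3, 0, 1, -4, -5, 2, -2, 19, 40, 47, 7, -1, 4, 1, -4],
 [3, 1, 1, -1, 0, 0, -3, 2, 2, 0, -1, -2, 1, 3, -1, 1, 1, 23, 43, 42, -2, 6, 3, -3, 1],
 [1, 2, 0, 2, 1, -2, 1, 5, 2, 0, 6, 3, -4, 3, -1, -2, 1, -2, 19, 43, 41, 2, 1, -1, -2],
 [4, 1259, 3, -2, 0, -2, 0, 3, -2, -4, 2, 0, -1, 0, -2, 4, 2, -2, -2, 40, 42, 0, -4, 1, 5],
 [1, 1, 0, 0, 3, 3, -2, -1, -3, 0, -2, 1, 0, -3, 3, -1, 1, 1, -3, 20, 41, 42, -1, 1, -2],
 [0, -1, 3, 2, -3, 2, -1, 1, 4, 1, -1, -1, 0, 2, 1, 1, -4, -1, -1, -2, 36, 0, 3, -3, 2],
 [-1, 6, 4, -1, 3, -2, 1, -4, 4, 3, 4, 7, -3, -1, -3, 3, 1, 3, 2, -1, 3, 4, -1, 0, 0],
 [3, 2, 4, -3, -1, 0, 0, 5, -1, -1, -3, 1, 2, 5, -3, 5, 0, 0, 0, -2, -4, -3, -2, 2, 1]]
```

View pics/st.png

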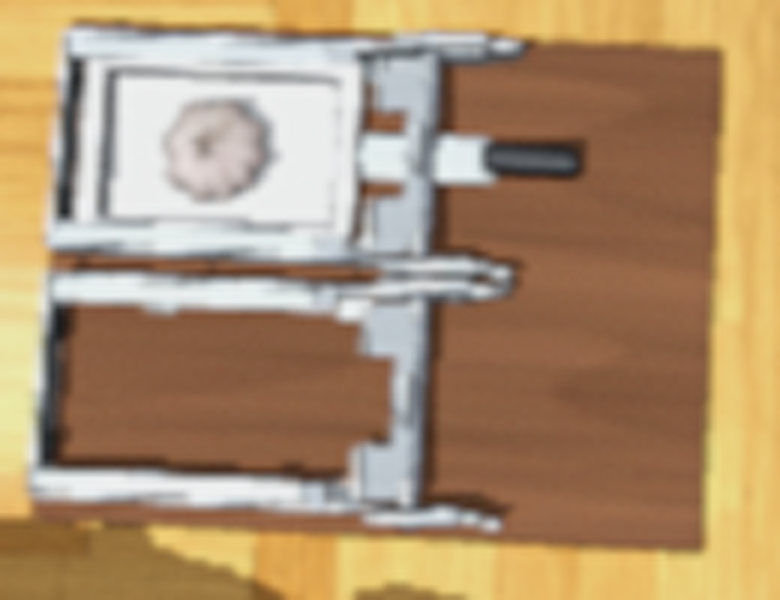

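View pics/tr.png

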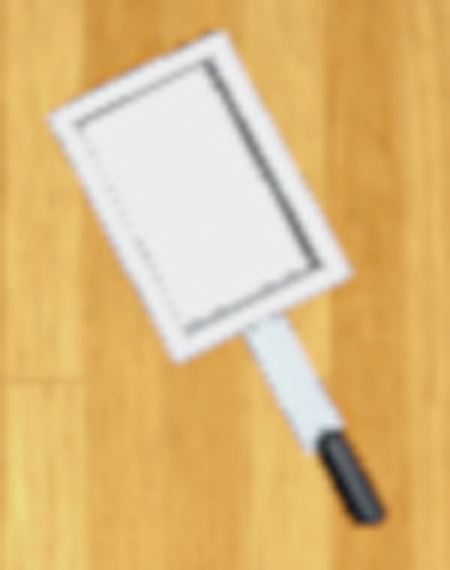

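```bash
cat >> h.py <<'E'
from scipy.optimize import least_squares
def R2(a): return np.array([[np.cos(a),-np.sin(a)],[np.sin(a),np.cos(a)]])
def edge(g,p0,p1,half=4,n=40):
    """subpixel strongest-gradient points along segment p0-p1 of gray image"""
    p0,p1=np.array(p0,float),np.array(p1,float); t=(p1-p0)/np.linalg.norm(p1-p0); nn=np.array([-t[1],t[0]])
    s=np.linspace(.06,.94,n)[:,None]*(p1-p0)+p0; o=np.arange(-half,half+.01,.25)
    q=s[:,None]+o[None,:,None]*nn
    v=cv2.remap(cv2.GaussianBlur(g.astype(np.float32),(0,0),.6),q[...,0].astype(np.float32),q[...,1].astype(np.float32),cv2.INTER_CUBIC)
    gr=np.abs(np.gradient(v,axis=1)); w=(gr**2)*(gr>.5*gr.max(1,keepdims=True))
    e=(w*o).sum(1)/w.sum(1); P=s+e[:,None]*nn
    l=cv2.fitLine(P.astype(np.float32),cv2.DIST_HUBER,0,.01,.01).ravel()
    return P,l
def c2i(p,off): return (np.array(p,float)+.5)/6-.5+np.array(off)
def fitpose(n,img,segs,z,x0,half=3):
    """segs: (obj p0, obj p1, channel); fit planar pose [x,y,a]"""
    obs=[]; w=lambda q,x:np.c_[q@R2(x[2]).T+x[:2],np.full(len(q),z)]
    for a,b,ch in segs:
        pp=proj(n,w(np.array([a,b],float),x0)); P,l=edge(img[:,:,ch],*pp,half=half); obs.append((a,b,P))
    def res(x):
        r=[]
        for a,b,P in obs:
            pp=proj(n,w(np.array([a,b],float),x)); t=(pp[1]-pp[0])/np.linalg.norm(pp[1]-pp[0])
            r.append((P-pp[0])@np.array([-t[1],t[0]]))
        return np.concatenate(r)
    s=least_squares(res,x0,loss="soft_l1",f_scale=.3)
    return s.x,[round(float(np.median(np.abs(k))),2) for k in np.split(res(s.x),len(obs))]
rim=[((-.07,.05),(.07,.05),1),((.07,.05),(.07,-.05),1),((.07,-.05),(-.07,-.05),1)]
E
python3 - <<'E'
from h import *
im=cv2.imread("pics/top0.png")[:,:,::-1]
c=[atz("top",*c2i(p,(372,178)),.03)[:2] for p in [(48,116),(220,30),(350,270),(180,362)]]
c=np.array(c); ctr=c.mean(0); ax=(c[0]+c[1]-c[2]-c[3]); a=np.arctan2(ax[1],ax[0])
print("corners tray",c.round(4).tolist(),ctr,a, "size",np.linalg.norm(c[0]-c[1]),np.linalg.norm(c[1]-c[2]))
x,r=fitpose("top",im,[(p,q,0 if 0 else 2) for p,q,_ in rim],.03,np.r_[ctr,a]); print("tray fit",x,r)
g=x[:2]+R2(x[2])@[-.159,0]; print("grip",g, "grip from image",atz("top",*c2i((350,478),(372,178)),.044))
b=np.array([atz("top",*c2i(p,(222,176)),.012)[:2] for p in [(720,48),(702,548)]])
d=b[1]-b[0]; print("board corners",b,np.linalg.norm(d)); e=(b[0]-b[1]); yb=e/np.linalg.norm(e); xa=np.array([yb[1],-yb[0]])
ab=np.arctan2(xa[1],xa[0]); cb=b.mean(0)+xa*.173
segs=[((-.173,.12),(-.173,-.12),0),((-.17,-.131),(0,-.131),1),((-.17,.131),(-.10,.131),1)]
y,r=fitpose("top",im,segs,.012,np.r_[cb,ab]); print("board0",cb,ab,"fit",y,r)
for s in(1,-1): print("bay",s,y[:2]+R2(y[2])@[.062,.062*s])
# check walls from clicked features at z .053
bf=y[:2]+R2(y[2])@[.062,-.062]
for p,zz in [((515,275),.053),((497,522),.053),((40,450),.053)]:
    q=atz("top",*c2i(p,(222,176)),zz)[:2]; print("bay-frame",(R2(y[2]).T@(q-bf)).round(4))
# parked tray check
bt=y[:2]+R2(y[2])@[.062,.062]
q=atz("top",*c2i((534,159),(222,176)),.056)[:2]; print("parked grip in bay_taken",R2(y[2]).T@(q-bt))
o=arm.observe(); print("tool axes",cv2.Rodrigues(o["ee_rot"])[0].round(3))
E
```

```text
corners tray [[0.5731, -0.1385], [0.6188, -0.2263], [0.4967, -0.2898], [0.4491, -0.2041]] [ 0.53441306 -0.21463911] 0.4831415348768621 size 0.09896728474281528 0.1375797641098353
tray fit [ 0.53498949 -0.21378333  0.47227512] [0.28, 0.12, 0.35]
grip [ 0.39339433 -0.28611458] grip from image [ 0.39278707 -0.28411717  0.044     ]
board corners [[ 0.61629198 -0.02263981]
 [ 0.3588279  -0.01588735]] 0.2575526108720326
board0 [ 0.48302427 -0.19220411] -1.597017124070234 fit [ 0.48243131 -0.19366542 -1.60511469] [0.1, 1.11, 1.11]
bay 1 [ 0.54226748 -0.25775623]
bay -1 [ 0.4183405  -0.25350159]
bay-frame [-0.3357  0.0626]
bay-frame [-0.3379 -0.0594]
bay-frame [-0.5666 -0.0361]
parked grip in bay_taken [-0.32924093 -0.00300099]
tool axes [[-0.938  0.346 -0.   ]
 [ 0.346  0.938 -0.001]
 [-0.    -0.001 -1.   ]]
```

```bash
python3 - <<'E'
from h import *
im=cv2.imread("pics/top0.png")[:,:,::-1]
b=np.array([[0.61629198,-0.02263981],[0.3588279,-0.01588735]])
e=(b[1]-b[0]); yb=e/np.linalg.norm(e); xa=np.array([yb[1],-yb[0]])
ab=np.arctan2(xa[1],xa[0]); cb=b.mean(0)+xa*.173
for segs in [[((-.173,.12),(-.173,-.12),1),((-.17,.131),(.05,.131),1),((-.17,-.131),(-.10,-.131),1)],
  [((-.173,.12),(-.173,-.12),0),((-.17,.131),(.05,.131),0),((-.17,-.131),(-.10,-.131),0)]]:
  y,r=fitpose("top",im,segs,.012,np.r_[cb,ab]); print("board0",cb,ab,"fit",y,r)
bf=y[:2]+R2(y[2])@[.062,.062]; bt=y[:2]+R2(y[2])@[.062,-.062]; print("free",bf,"taken",bt)
for n,p,zz in [("tip",(515,275),.053),("tip",(497,522),.053),("wallend",(40,450),.053)]:
    q=atz("top",*c2i(p,(222,176)),zz)[:2]; print(n,(R2(y[2]).T@(q-bf)).round(4))
q=atz("top",*c2i((534,159),(222,176)),.056)[:2]; print("parked grip in bay_taken",R2(y[2]).T@(q-bt))
o=arm.observe()
R=cv2.Rodrigues(o["ee_rot"])[0]; ya=np.arctan2(R[1,1],R[0,1])
tx=np.array([.5350,-.2138,.4723]); g=tx[:2]+R2(tx[2])@[-.161,0]; want=tx[2]+np.pi/2
turn=(want-ya+np.pi/2)%np.pi-np.pi/2
print("grip",g,"yaw y",ya,"want",want,"turn",turn,"shift cm",(np.r_[g,.077]-o["position"])*100)
# overlay
z=np.zeros(1); 
def w(o2,a,pts): 
    pts=np.array(pts,float); return np.c_[pts[:,:2]@R2(a).T+o2,pts[:,2]]
big=cv2.resize(im[:,:,::-1],None,fx=4,fy=4,interpolation=cv2.INTER_CUBIC)
def dr(P,c): cv2.polylines(big,[((proj("top",P)+.5)*4-.5).round().astype(int)],True,c,1)
dr(w(y[:2],y[2],[(-.173,-.131,.012),(.173,-.131,.012),(.173,.131,.012),(-.173,.131,.012)]),(0,255,0))
for f in (bf,bt):
    dr(w(f,y[2],[(-.106,-.0525,.053),(.096,-.0525,.053),(.096,.0525,.053),(-.106,.0525,.053)]),(0,0,255))
    dr(w(f,y[2],[(-.131,-.0575,.053),(-.131,.0575,.053)]),(255,0,0))
dr(w(tx[:2],tx[2],[(-.07,-.05,.03),(.07,-.05,.03),(.07,.05,.03),(-.07,.05,.03)]),(0,0,255))
dr(w(tx[:2],tx[2],[(-.184,-.007,.044),(-.134,-.007,.044),(-.134,.007,.044),(-.184,.007,.044)]),(0,255,0))
big=big[4*170:4*280]; cv2.imwrite("pics/ov.png",np.vstack([big[:,4*215:4*415][:, :800],np.zeros((10,800,3),np.uint8)]))
E
```

```text
board0 [0.49209562 0.15367695] 1.54457553349904 fit [0.49344519 0.15241431 1.52561943] [0.2, 0.25, 0.15]
board0 [0.49209562 0.15367695] 1.54457553349904 fit [0.49212857 0.15220105 1.53429493] [0.13, 0.15, 0.12]
free [0.43243246 0.21642233] taken [0.55634986 0.21189716]
tip [-0.1343 -0.065 ]
tip [-0.1324  0.0571]
wallend [0.0964 0.0343]
parked grip in bay_taken [-0.14062087  0.00065352]
grip [ 0.39162559 -0.28704465] yaw y 1.2178511038663222 want 2.0430963267948967 turn 0.8252452229285745 shift cm [ 17.57286828 -87.32014181 -21.45414541]
```

View pics/ov.png

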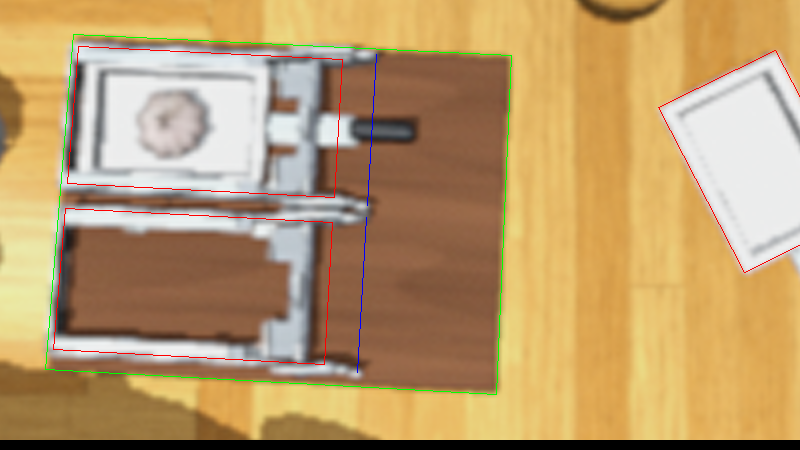

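Emit:
{"name": "carry_out", "arguments": {
  "plan": [
    [2.6,-3.4,0.5,-0.12,9],
    [5.2,-6.8,1,-0.24,9],
    [7.8,-10.2,1,-0.36,9],
    [10.4,-13.6,1,-0.48,9],
    [13,-17,1,-0.6,9],
    [15.5,-20.5,1,-0.72,9],
    [18,-24,1,-0.84,9],
    [19,-28,1,-0.96,9],
    [20,-32,1,-1.08,9],
    [21,-36,1,-1.2,9],
    [22,-40.5,1,-1.32,9],
    [22.5,-45,1,-1.44,9],
    [23,-49,1,-1.56,9],
    [22.5,-53.5,1,-1.68,9],
    [22,-58,1,-1.8,9],
    [21.5,-62.5,1,-1.92,9],
    [21,-67,1,-2.04,9],
    [20,-71,1,-2.16,9],
    [19,-75,1,-2.25,9],
    [18.5,-78.5,0,-2.316,9]
  ]
}}

```text
clock: 2.1
position: [0.4001, -0.201, 0.2923]
ee_rot: [-3.055, -0.729, -0.003]
force: [0.2, 0.0, 0.2]
width: 0.984
```

Emit:
{"name": "carry_out", "arguments": {
  "plan": [
    [-0.4,-4.3,-3,0.003,9],
    [-0.85,-8.6,-6,0.003,9],
    [-0.85,-8.6,-10,0.003,9],
    [-0.85,-8.6,-13.5,0.003,9],
    [-0.85,-8.6,-13.5,0.003,5],
    [-0.85,-8.6,-13.5,0.003,5]
  ]
}}

```text
clock: 2.7
position: [0.3914, -0.287, 0.1576]
ee_rot: [-3.053, -0.732, -0.001]
force: [-0.0, 0.1, 0.3]
width: 0.852
```

```bash
python3 - <<'E'
from h import *
im,d=arm.get_image("scene"); cv2.imwrite("pics/a.png",cv2.resize(im[130:270,320:480,::-1],None,fx=5,fy=5,interpolation=cv2.INTER_CUBIC)[:600])
im,d=arm.get_image("top"); cv2.imwrite("pics/b.png",cv2.resize(im[170:290,360:480,::-1],None,fx=5,fy=5,interpolation=cv2.INTER_CUBIC)[:600])
o=arm.observe(); print(o["position"],o["joints"])
E
```

```text
[ 0.39254439 -0.28730118  0.15892291] [-0.03208662  0.45695055  0.74951929  2.10249834 -0.46283719  0.74611292
 -0.08474506]
```

View pics/b.png

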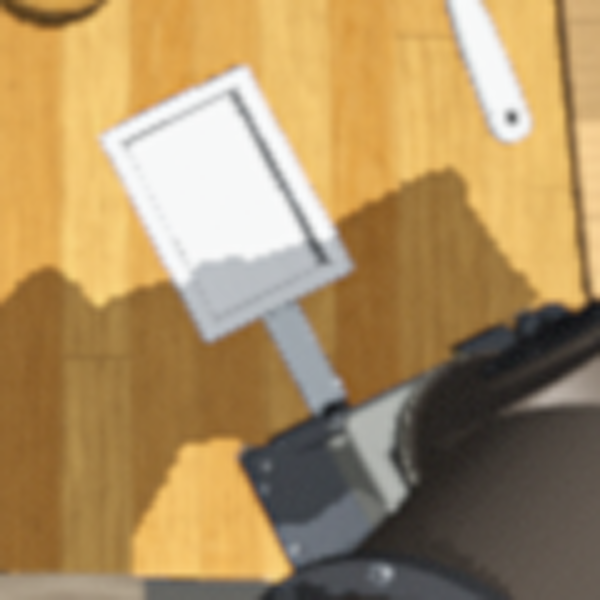

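Emit:
{"name": "carry_out", "arguments": {
  "plan": [
    [0,0,-3,0,5],
    [0,0,-6,0,5],
    [0,0,-8,0,5],
    [0,0,-8.1,0,5],
    [0,0,-8.1,0,3],
    [0,0,-8.1,0,1],
    [0,0,-8.1,0,0.5],
    [0,0,-8.1,0,0.5],
    [0,0,-8.1,0,0.5],
    [0,0,-8.1,0,0.5]
  ],
  "squeeze": 50
}}

```text
clock: 3.8
position: [0.3928, -0.2874, 0.0782]
ee_rot: [3.054, 0.734, 0.006]
force: [0.0, -0.0, 2.4]
width: 0.148
```

Emit:
{"name": "carry_out", "arguments": {
  "plan": [
    [0,0,0.5,0,0.5],
    [0,0,1.5,0,0.5],
    [0,0,3,0,0.5],
    [0,0,4.5,0,0.5],
    [0,0,5,0.05,0.5],
    [0,0,5,0.15,0.5],
    [0,0,5,0.26,0.5],
    [0,0,5,0.37,0.5],
    [0,0,5,0.48,0.5],
    [0,0,5,0.59,0.5],
    [0,0,5,0.7,0.5],
    [0,0,5,0.81,0.5],
    [0,0,5,0.92,0.5],
    [0.5,1,5,1.0,0.5],
    [1,3.5,5,1.04,0.5],
    [1.5,6.5,5,1.062,0.5],
    [2,9.5,5,1.062,0.5],
    [2.6,12,5,1.062,0.5],
    [2.6,13,5,1.062,0.5],
    [2.6,13,5,1.062,0.5]
  ]
}}

```text
clock: 5.8
position: [0.4187, -0.1562, 0.1282]
ee_rot: [-2.256, -2.183, -0.006]
force: [-0.5, -0.7, -1.4]
width: 0.149
```

```bash
cat >> h.py <<'E'
BAY=np.array([.4324,.2164,1.5343])
def look(tag,zt,x0,view=True,half=3):
    im,d=arm.get_image("top"); cv2.imwrite(f"pics/{tag}.png",cv2.resize(im[170:290,220:420,::-1],None,fx=4,fy=4,interpolation=cv2.INTER_CUBIC))
    x,r=fitpose("top",im,[(p,q,2) for p,q,_ in rim],zt,x0,half=half)
    yb,rb=fitpose("top",im,[((-.173,.12),(-.173,-.12),0),((-.17,.131),(.05,.131),0)],.012,np.array([.4921,.1522,1.5343]))
    print("tray",x.round(4),r,"in bay mm",(R2(BAY[2]).T@(x[:2]-BAY[:2])*1000).round(1),"dyaw",round(x[2]-BAY[2],4),"board now",yb.round(4),rb)
    P=cloud("top",d); return im,P,x
E
python3 - <<'E'
from h import *
o=arm.observe(); p=o["position"]; print(p,o["force"],o["ft_torque"])
R=cv2.Rodrigues(o["ee_rot"])[0]; a=np.arctan2(-R[1,1],-R[0,1]); a=np.arctan2(R[1,1],R[0,1])+np.pi/2; a=(a+np.pi)%(2*np.pi)-np.pi; print("yaw",a,"R",R.round(3).tolist())
x0=np.r_[p[:2]+R2(a)@[.161,0],a]; print(x0)
im,P,x=look("c",.077,x0,half=4)
for s in (-.06,.06):
  for yy in (-.045,0.045):
    q=proj("top",np.r_[x[:2]+R2(x[2])@[s*1.08,yy*1.04],.077])[0].round().astype(int); print(s,yy,np.median(P[q[1]-1:q[1]+2,q[0]-1:q[0]+2,2]))
E
```

```text
[ 0.41869795 -0.15623898  0.12820063] [-0.47766871 -0.67381213 -1.43869666] [-0.32609455  0.08197814  0.01634679]
yaw 1.537800123251782 R [[0.033, 0.999, 0.001], [0.999, -0.033, 0.004], [0.004, 0.001, -1.0]]
[0.42400938 0.00467339 1.53780012]
tray [0.4236 0.0056 1.5451] [0.49, 0.09, 0.31] in bay mm [-211.     1.1] dyaw 0.0108 board now [0.4922 0.152  1.5399] [0.21, 0.11]
-0.06 -0.045 0.08097300200108766
-0.06 0.045 0.08103239365693371
0.06 -0.045 0.07966354268436812
0.06 0.045 0.07908191607997551
```

View pics/c.png

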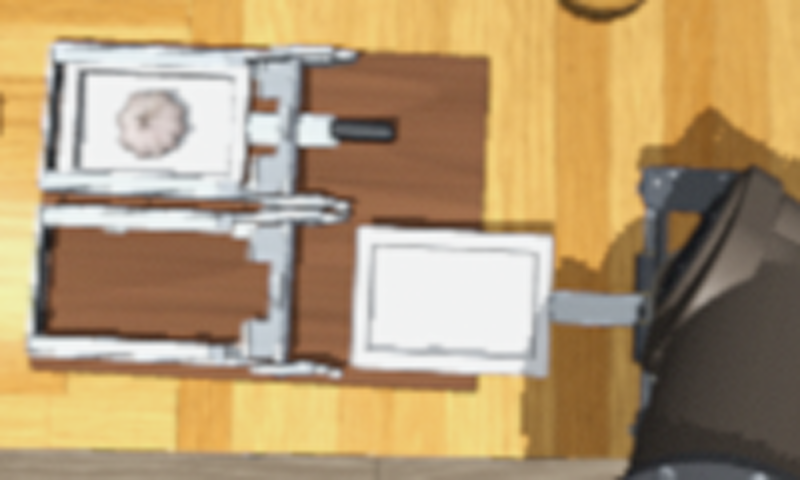

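```bash
python3 - <<'E'
from h import *
ims=[cv2.imread("pics/top0.png")[:,:,::-1]]
im,d=arm.get_image("top"); ims.append(im)
def line(p0,p1,z,half,ch):
    out=[]
    for k in ims:
        w=[np.r_[BAY[:2]+R2(BAY[2])@p,z] for p in (p0,p1)]
        P,l=edge(k[:,:,ch],*proj("top",np.array(w)),half=half)
        q=np.array([atz("top",*u,z)[:2] for u in P]); b=(q-BAY[:2])@R2(BAY[2])*1000
        f=np.polyfit(b[:,0],b[:,1],1); rs=np.abs(b[:,1]-np.polyval(f,b[:,0])); k=rs<2.5*np.median(rs)+.1
        f=np.polyfit(b[k,0],b[k,1],1); out.append((round(np.polyval(f,0),2),round(f[0],4),round(np.median(rs),2)))
    return out
for ch in (0,2):
    print("board near edge",line((-.22,.069),(.1,.069),.012,3,ch))
    print("inner lip near",line((-.02,.044),(.085,.044),.049,4,ch))
    print("inner lip far",line((-.02,-.044),(.085,-.044),.049,4,ch))
    print("outer near wall",line((-.1,.055),(.09,.055),.053,2.5,ch))
P=cloud("top",d)
b=(P[...,:2]-BAY[:2])@R2(BAY[2])*1000; z=P[...,2]*1000
m=(abs(b[...,1])<70)&(b[...,0]>-20)&(b[...,0]<80)&(z>36)&(z<70)
h,e=np.histogram(b[m][:,1],bins=np.arange(-70,71,2)); print([(int(e[i]),int(h[i])) for i in range(len(h)) if h[i]])
m=(abs(b[...,1])<40)&(b[...,0]>-125)&(b[...,0]<-40)&(z>28)&(z<80)
h,e=np.histogram(b[m][:,0],bins=np.arange(-125,-40,3)); print([(int(e[i]),int(h[i]),int(np.median(z[m][(b[m][:,0]>=e[i])&(b[m][:,0]<e[i+1])]))) for i in range(len(h)) if h[i]])
E
```

```text
board near edge [(np.float64(69.59), np.float64(0.0069), np.float64(0.54)), (np.float64(69.28), np.float64(0.0042), np.float64(0.45))]
inner lip near [(np.float64(44.23), np.float64(-0.0059), np.float64(0.66)), (np.float64(44.02), np.float64(-0.0024), np.float64(0.62))]
inner lip far [(np.float64(-48.59), np.float64(-0.0094), np.float64(0.69)), (np.float64(-48.59), np.float64(-0.01), np.float64(0.73))]
outer near wall [(np.float64(54.72), np.float64(0.0041), np.float64(1.34)), (np.float64(54.83), np.float64(0.0057), np.float64(1.27))]
board near edge [(np.float64(61.54), np.float64(-0.0337), np.float64(2.01)), (np.float64(62.15), np.float64(-0.0283), np.float64(2.44))]
inner lip near [(np.float64(44.25), np.float64(-0.0077), np.float64(0.61)), (np.float64(44.11), np.float64(-0.0076), np.float64(0.66))]
inner lip far [(np.float64(-45.53), np.float64(-0.0084), np.float64(0.76)), (np.float64(-45.4), np.float64(-0.009), np.float64(0.82))]
outer near wall [(np.float64(56.97), np.float64(-0.0025), np.float64(0.84)), (np.float64(56.99), np.float64(-0.0019), np.float64(0.87))]
[(-70, 25), (-68, 12), (-56, 7), (-54, 25), (-52, 23), (-50, 23), (-48, 25), (-46, 21), (-44, 15), (42, 2), (44, 24), (46, 23), (48, 21), (50, 23), (52, 23), (54, 20), (56, 1)]
[(-95, 5, 54), (-92, 27, 53), (-89, 31, 54), (-86, 27, 52), (-83, 19, 50), (-80, 23, 48), (-77, 11, 46), (-74, 11, 42), (-71, 11, 42), (-68, 9, 40), (-65, 17, 41), (-62, 8, 45)]
```

Emit:
{"name": "carry_out", "arguments": {
  "plan": [
    [0,0,-1,-0.007,0.5],
    [0.02,0,-2,-0.007,0.5],
    [0.02,0,-3,-0.007,0.5],
    [0.02,0,-3.4,-0.007,0.5],
    [0.02,0,-3.6,-0.007,0.5],
    [0.02,0,-3.7,-0.007,0.5],
    [0.02,0,-3.7,-0.007,0.5]
  ]
}}

```text
clock: 6.6
position: [0.4189, -0.1584, 0.0914]
ee_rot: [-2.269, -2.172, -0.006]
force: [0.4, -0.7, -0.9]
width: 0.148
```

```bash
cat > chk.py <<'E'
import sys
from h import *
tag=sys.argv[1]; zr=float(sys.argv[2]) if len(sys.argv)>2 else .042
o=arm.observe(); p=o["position"]
R=cv2.Rodrigues(o["ee_rot"])[0]; a=np.arctan2(R[1,1],R[0,1])+np.pi/2; a=(a+np.pi)%(2*np.pi)-np.pi
x0=np.r_[p[:2]+R2(a)@[.161,0],a]
print("tcp",p.round(4),"yaw",round(a,4),"tool-implied tray in bay mm",((x0[:2]-BAY[:2])@R2(BAY[2])*1000).round(1),"F bay",np.r_[o["force"][:2]@R2(BAY[2]),o["force"][2]].round(2),"T",o["ft_torque"].round(2))
look(tag,zr,x0,half=3)
E
python3 chk.py d .042
```

```text
tcp [ 0.4189 -0.1584  0.0914] yaw 1.5271 tool-implied tray in bay mm [-214.1   -1.3] F bay [-0.71 -0.45 -0.88] T [-0.29  0.04 -0.  ]
tray [0.4251 0.003  1.5275] [0.36, 0.12, 0.32] in bay mm [-213.5   -0.5] dyaw -0.0068 board now [0.4923 0.1519 1.5394] [0.19, 0.12]
```

Emit:
{"name": "carry_out", "arguments": {
  "plan": [
    [0,0,-0.1,0.005,0.5],
    [0.02,0.5,-0.1,0.005,0.5],
    [0.04,1,-0.1,0.005,0.5],
    [0.06,1.5,-0.1,0.005,0.5],
    [0.07,2,-0.1,0.005,0.5],
    [0.09,2.5,-0.1,0.005,0.5],
    [0.11,3,-0.1,0.005,0.5],
    [0.13,3.5,-0.1,0.005,0.5],
    [0.15,4,-0.1,0.005,0.5],
    [0.15,4,-0.1,0.005,0.5]
  ],
  "squeeze": 30
}}

```text
clock: 7.65
position: [0.4205, -0.1175, 0.0905]
ee_rot: [-2.262, -2.179, -0.006]
force: [-0.9, 1.0, -1.6]
width: 0.152
```

```bash
python3 chk.py e .042
```

```text
tcp [ 0.4205 -0.1175  0.0905] yaw 1.5332 tool-implied tray in bay mm [-173.1   -0.4] F bay [ 1.    0.99 -1.64] T [-0.05  0.08 -0.06]
tray [0.4259 0.0445 1.5279] [0.36, 0.07, 0.35] in bay mm [-172.     0.2] dyaw -0.0064 board now [0.4918 0.1511 1.546 ] [0.33, 0.17]
```

View pics/e.png

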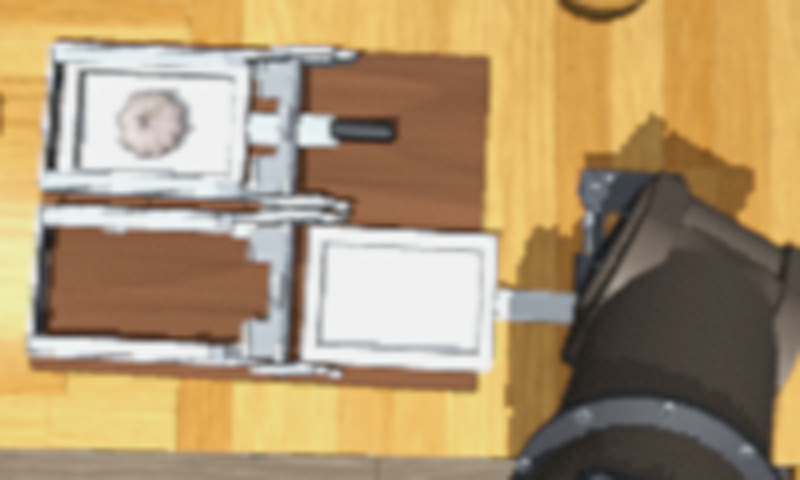

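Emit:
{"name": "carry_out", "arguments": {
  "plan": [
    [0.01,0.35,0,0,0.5],
    [0.02,0.7,0,0,0.5],
    [0.04,1.05,0,0,0.5],
    [0.05,1.4,0,0,0.5],
    [0.06,1.75,0,0,0.5],
    [0.07,2.1,0,0,0.5],
    [0.09,2.45,0,0,0.5],
    [0.1,2.8,0,0,0.5],
    [0.11,3.15,0,0,0.5],
    [0.12,3.5,0,0,0.5]
  ]
}}

```text
clock: 8.7
position: [0.4217, -0.0828, 0.0905]
ee_rot: [-2.263, -2.178, -0.006]
force: [-0.6, -1.3, 0.6]
width: 0.148
```

```bash
sed -i 's/^look/if tag!="n": look/' chk.py; python3 chk.py n
```

```text
tcp [ 0.4217 -0.0828  0.0905] yaw 1.5328 tool-implied tray in bay mm [-138.4   -0.5] F bay [-1.35  0.54  0.62] T [-0.52  0.1   0.05]
```

Emit:
{"name": "carry_out", "arguments": {
  "plan": [
    [0.01,0.4,0,0,0.5],
    [0.03,0.8,0,0,0.5],
    [0.04,1.2,0,0,0.5],
    [0.06,1.6,0,0,0.5],
    [0.07,2,0,0,0.5],
    [0.09,2.4,0,0,0.5],
    [0.1,2.8,0,0,0.5],
    [0.12,3.2,0,0,0.5],
    [0.13,3.6,0,0,0.5],
    [0.15,4,0,0,0.5]
  ]
}}

```text
clock: 9.7
position: [0.4232, -0.0425, 0.0905]
ee_rot: [-2.263, -2.178, -0.006]
force: [0.5, -0.8, 0.0]
width: 0.15
```

```bash
python3 chk.py n
```

```text
tcp [ 0.4232 -0.0425  0.0905] yaw 1.5328 tool-implied tray in bay mm [-98.   -0.5] F bay [-0.83 -0.53  0.01] T [-0.35  0.14  0.06]
```

Emit:
{"name": "carry_out", "arguments": {
  "plan": [
    [0.01,0.4,0,0,0.5],
    [0.03,0.8,0,0,0.5],
    [0.04,1.2,0,0,0.5],
    [0.06,1.6,0,0,0.5],
    [0.07,2,0,0,0.5],
    [0.09,2.4,0,0,0.5],
    [0.1,2.8,0,0,0.5],
    [0.12,3.2,0,0,0.5],
    [0.13,3.6,0,0,0.5],
    [0.15,4,0,0,0.5],
    [0.17,4.5,0,0,0.5],
    [0.19,5,0,0,0.5]
  ]
}}

```text
clock: 10.9
position: [0.4251, 0.0079, 0.0905]
ee_rot: [-2.263, -2.178, -0.006]
force: [-0.1, -0.4, -1.3]
width: 0.148
```

```bash
python3 chk.py f
```

```text
tcp [0.4251 0.0079 0.0905] yaw 1.5326 tool-implied tray in bay mm [-47.6  -0.6] F bay [-0.37  0.07 -1.28] T [-0.36  0.15  0.03]
tray [0.4318 0.1684 1.5278] [2.4, 0.06, 1.69] in bay mm [-48.   -1.2] dyaw -0.0065 board now [0.4919 0.1501 1.5466] [0.64, 0.71]
```

View pics/f.png

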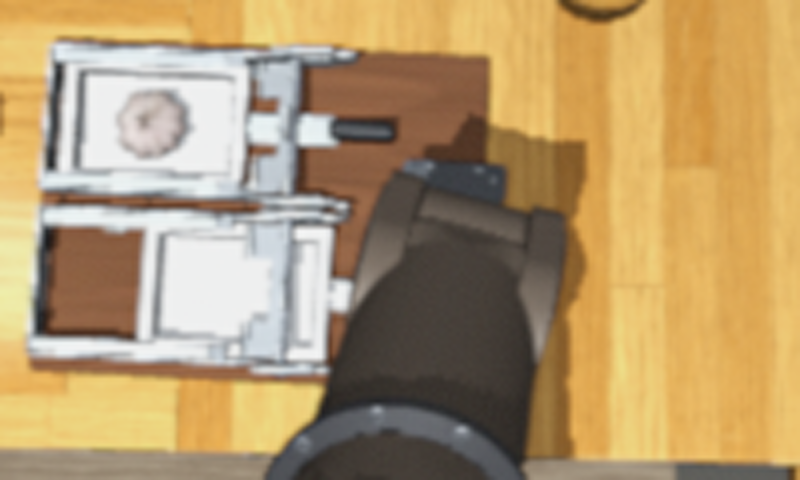

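Emit:
{"name": "carry_out", "arguments": {
  "plan": [
    [0.01,0.4,0,0,0.5],
    [0.03,0.8,0,0,0.5],
    [0.04,1.2,0,0,0.5],
    [0.06,1.6,0,0,0.5],
    [0.07,2,0,0,0.5],
    [0.09,2.4,0,0,0.5],
    [0.1,2.8,0,0,0.5],
    [0.12,3.2,0,0,0.5],
    [0.13,3.6,0,0,0.5],
    [0.15,4,0,0,0.5],
    [0.17,4.5,0,0,0.5],
    [0.19,5,0,0,0.5],
    [0.19,5,0,0,0.5]
  ]
}}

```text
clock: 12.25
position: [0.4271, 0.0598, 0.0904]
ee_rot: [-2.26, -2.18, -0.007]
force: [1.0, 0.9, -1.1]
width: 0.15
```

```bash
python3 chk.py n
```

```text
tcp [0.4271 0.0598 0.0904] yaw 1.5349 tool-implied tray in bay mm [ 4.3 -0.4] F bay [ 0.91 -0.99 -1.12] T [0.11 0.11 0.01]
```

Emit:
{"name": "carry_out", "arguments": {
  "plan": [
    [0.01,0.2,0,0,0.5],
    [0.01,0.4,0,0,0.5],
    [0.02,0.6,0,0,0.5],
    [0.03,0.8,0,0,0.5],
    [0.04,1,0,0,0.5],
    [0.04,1,0,0,0.5]
  ]
}}

```text
clock: 12.85
position: [0.4275, 0.0702, 0.0904]
ee_rot: [-2.26, -2.181, -0.007]
force: [0.2, 0.8, -1.3]
width: 0.152
```

```bash
python3 chk.py g | head -1; python3 - <<'E'
from h import *
im,d=arm.get_image("scene"); q=proj("scene",np.array([BAY[0],BAY[1]-.07,.05]))[0].astype(int); print(q)
a=cv2.resize(im[max(q[1]-40,0):q[1]+40,q[0]-50:q[0]+50,::-1],None,fx=5,fy=5,interpolation=cv2.INTER_CUBIC)
b=cv2.imread("pics/g.png")[100:420,20:320]; b=cv2.resize(b,(300,320))
c=np.zeros((400,800,3),np.uint8); c[:a.shape[0],:500]=a; c[:320,500:]=b; cv2.imwrite("pics/g2.png",c)
d0=np.load("top0.npy"); _,d=arm.get_image("top")
for dd in (d0,d):
    P=cloud("top",dd); b=(P[...,:2]-BAY[:2])@R2(BAY[2])*1000; z=P[...,2]*1000
    m=(abs(b[...,1])>24)&(abs(b[...,1])<42)&(b[...,0]>-105)&(b[...,0]<-40)&(z>18)&(z<80)
    h,e=np.histogram(b[m][:,0],bins=np.arange(-105,-40,4)); print([(int(e[i]),int(h[i]),int(np.median(z[m][(b[m][:,0]>=e[i])&(b[m][:,0]<e[i+1])]))) for i in range(len(h)) if h[i]])
E
```

```text
tcp [0.4275 0.0702 0.0904] yaw 1.5353 tool-implied tray in bay mm [14.7 -0.3] F bay [ 0.81 -0.13 -1.31] T [-0.01  0.09  0.01]
[307 232]
[(-93, 12, 52), (-89, 17, 52), (-85, 14, 51), (-81, 16, 48), (-77, 13, 46), (-73, 16, 43), (-69, 15, 40), (-65, 18, 42), (-61, 7, 47), (-57, 1, 18), (-45, 1, 19)]
[(-53, 1, 43), (-49, 3, 39), (-45, 2, 36)]
```

View pics/g2.png

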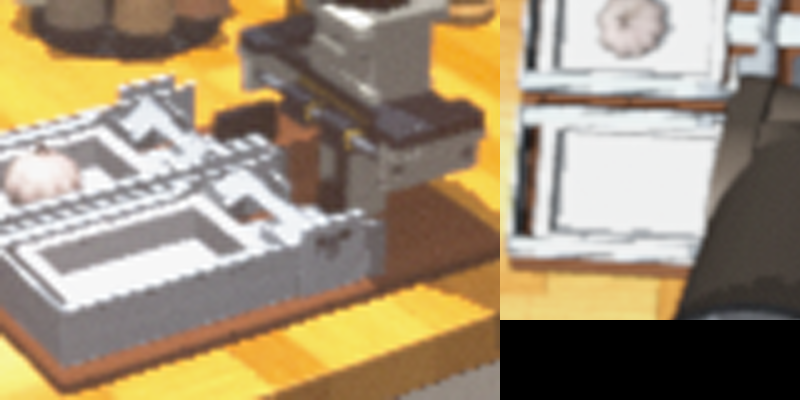

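```bash
cat > catch.py <<'E'
from h import *
_,d=arm.get_image("scene"); P=cloud("scene",d); 
for n,dy in (("free",0),("taken",-.124)):
    b=(P[...,:2]-BAY[:2])@R2(BAY[2])*1000; b[...,1]-=dy*1000; z=P[...,2]*1000-12
    m=(abs(b[...,1])<47)&(abs(b[...,1])>14)&(b[...,0]>-102)&(b[...,0]<-45)&(z>24)&(z<75)
    h,e=np.histogram(b[m][:,0],bins=np.arange(-102,-44,4)); print(n,[(int(e[i]),int(h[i]),int(np.median(z[m][(b[m][:,0]>=e[i])&(b[m][:,0]<e[i+1])]))) for i in range(len(h)) if h[i]])
E
python3 catch.py
```

```text
free [(-94, 4, 39), (-90, 7, 40), (-86, 18, 40), (-82, 9, 37), (-78, 13, 39), (-74, 16, 36), (-70, 11, 36), (-66, 3, 33), (-62, 11, 38), (-58, 23, 36), (-54, 8, 30), (-50, 11, 29)]
taken [(-90, 4, 40), (-86, 12, 41), (-82, 13, 38), (-78, 16, 37), (-74, 15, 34), (-70, 8, 29), (-66, 3, 30), (-62, 10, 30), (-58, 8, 32), (-54, 1, 31), (-50, 3, 28)]
```

Emit:
{"name": "carry_out", "arguments": {
  "plan": [
    [0,0.1,0,0,0.5],
    [0.01,0.2,0,0,0.5],
    [0.01,0.3,0,0,0.5],
    [0.01,0.4,0,0,0.5],
    [0.01,0.4,0,0,0.5],
    [0.01,0.4,0,0,0.5]
  ]
}}

```text
clock: 13.65
position: [0.4277, 0.0741, 0.0904]
ee_rot: [-2.26, -2.181, -0.007]
force: [0.5, -0.1, -0.7]
width: 0.15
```

```bash
python3 chk.py n; python3 catch.py
```

```text
tcp [0.4277 0.0741 0.0904] yaw 1.5353 tool-implied tray in bay mm [18.6 -0.3] F bay [-0.08 -0.52 -0.73] T [-0.11  0.08  0.02]
free [(-94, 1, 39), (-90, 10, 41), (-86, 17, 39), (-82, 12, 37), (-78, 18, 36), (-74, 13, 32), (-70, 11, 29), (-66, 4, 29), (-62, 12, 31), (-58, 8, 32), (-50, 10, 30)]
taken [(-94, 1, 39), (-90, 2, 40), (-86, 12, 41), (-82, 11, 39), (-78, 19, 35), (-74, 11, 33), (-70, 9, 31), (-66, 4, 30), (-62, 5, 31), (-58, 14, 32), (-54, 1, 28), (-50, 2, 27)]
```

Emit:
{"name": "carry_out", "arguments": {
  "plan": [
    [0,-0.1,0,0,0.5],
    [-0.01,-0.2,0,0,0.5],
    [-0.01,-0.3,0,0,0.5],
    [-0.01,-0.3,0,0,0.5]
  ]
}}

```text
clock: 14.1
position: [0.4276, 0.0708, 0.0905]
ee_rot: [-2.26, -2.18, -0.007]
force: [0.4, -0.6, -1.2]
width: 0.15
```

```bash
python3 chk.py n
```

```text
tcp [0.4276 0.0708 0.0905] yaw 1.5348 tool-implied tray in bay mm [15.3 -0.4] F bay [-0.59 -0.47 -1.22] T [-0.24  0.06 -0.01]
```

Emit:
{"name": "carry_out", "arguments": {
  "plan": [
    [0,-0.05,0,0,0.5],
    [0,-0.1,0,0,0.5],
    [0,-0.1,0,0,0.5]
  ]
}}

```text
clock: 14.4
position: [0.4276, 0.0697, 0.0905]
ee_rot: [-2.26, -2.18, -0.007]
force: [0.1, -0.5, -0.3]
width: 0.154
```

Emit:
{"name": "carry_out", "arguments": {
  "plan": [
    [0,-0.05,0,0,0.5],
    [0,-0.05,0,0,0.5]
  ]
}}

```text
clock: 14.6
position: [0.4276, 0.0691, 0.0904]
ee_rot: [-2.26, -2.18, -0.007]
force: [-0.0, -0.7, -1.2]
width: 0.147
```

Emit:
{"name": "carry_out", "arguments": {
  "plan": [
    [0,-0.05,0,0,0.5],
    [0,-0.05,0,0,0.5]
  ]
}}

```text
clock: 14.8
position: [0.4276, 0.0686, 0.0905]
ee_rot: [-2.26, -2.18, -0.007]
force: [-0.1, 0.7, -0.2]
width: 0.153
```

Emit:
{"name": "carry_out", "arguments": {
  "plan": [
    [0,-0.05,0,0,0.5],
    [0,-0.05,0,0,0.5]
  ]
}}

```text
clock: 15.0
position: [0.4276, 0.068, 0.0905]
ee_rot: [-2.26, -2.18, -0.007]
force: [-0.2, -0.4, -0.8]
width: 0.153
```

Emit:
{"name": "carry_out", "arguments": {
  "plan": [
    [0,-0.05,0,0,0.5],
    [0,-0.05,0,0,0.5]
  ]
}}

```text
clock: 15.2
position: [0.4276, 0.0675, 0.0905]
ee_rot: [-2.261, -2.18, -0.007]
force: [-0.1, 0.0, -1.4]
width: 0.151
```

Emit:
{"name": "carry_out", "arguments": {
  "plan": [
    [0,-0.05,0,0,0.5],
    [0,-0.05,0,0,0.5]
  ]
}}

```text
clock: 15.4
position: [0.4277, 0.0673, 0.0905]
ee_rot: [-2.26, -2.18, -0.008]
force: [1.0, 2.8, -2.1]
width: 0.15
```

Emit:
{"name": "carry_out", "arguments": {
  "plan": [
    [0,-0.05,0,0,0.5],
    [0,-0.05,0,0,0.5]
  ]
}}

```text
clock: 15.6
position: [0.4278, 0.0672, 0.0905]
ee_rot: [-2.259, -2.181, -0.008]
force: [1.4, 4.1, -2.3]
width: 0.152
```

Emit:
{"name": "carry_out", "arguments": {
  "plan": [
    [0,-0.05,0,0,0.5],
    [0,-0.08,0,0,0.5],
    [0,-0.08,0,0,0.5]
  ]
}}

```text
clock: 15.9
position: [0.428, 0.067, 0.0905]
ee_rot: [-2.258, -2.182, -0.009]
force: [0.7, 6.2, -3.8]
width: 0.146
```

Emit:
{"name": "carry_out", "arguments": {
  "plan": [
    [0,-0.09,0,0,0.5],
    [0,-0.09,0,0,0.5],
    [0,-0.09,0,0,0.5],
    [0,-0.09,0,0,0.5]
  ]
}}

```text
clock: 16.3
position: [0.428, 0.067, 0.0905]
ee_rot: [-2.256, -2.183, -0.01]
force: [1.7, 7.0, -3.8]
width: 0.15
```

Emit:
{"name": "carry_out", "arguments": {
  "plan": [
    [0,-0.1,0,0,0.5],
    [0,-0.1,0,0,0.5],
    [0,-0.1,0,0,0.5],
    [0,-0.1,0,0,0.5],
    [0,-0.1,0,0,0.5],
    [0,-0.1,0,0,0.5],
    [0,-0.1,0,0,0.5],
    [0,-0.1,0,0,0.5],
    [0,-0.1,0,0,0.5],
    [0,-0.1,0,0,0.5]
  ]
}}

```text
clock: 17.3
position: [0.428, 0.0669, 0.0905]
ee_rot: [-2.254, -2.184, -0.011]
force: [0.1, 7.3, -4.6]
width: 0.148
```

```bash
python3 chk.py n; python3 catch.py
```

```text
tcp [0.428  0.0669 0.0905] yaw 1.5389 tool-implied tray in bay mm [11.5 -0.4] F bay [ 7.28  0.19 -4.6 ] T [ 1.17 -0.05  0.02]
free [(-94, 1, 39), (-90, 11, 41), (-86, 18, 39), (-82, 16, 38), (-78, 15, 35), (-74, 14, 33), (-70, 12, 29), (-66, 5, 31), (-62, 13, 31), (-58, 7, 30), (-54, 11, 29), (-50, 11, 28)]
taken [(-98, 1, 49), (-90, 4, 40), (-86, 9, 40), (-82, 11, 40), (-78, 15, 36), (-74, 8, 33), (-70, 13, 32), (-66, 4, 32), (-62, 7, 33), (-58, 13, 30), (-54, 3, 29), (-50, 2, 29)]
```

Emit:
{"name": "carry_out", "arguments": {
  "plan": [
    [0,-0.12,0,0,0.5],
    [0,-0.12,0,0,0.5],
    [0,-0.12,0,0,0.5],
    [0,-0.12,0,0,0.5],
    [0,-0.12,0,0,0.5],
    [0,-0.12,0,0,0.5],
    [0,-0.12,0,0,0.5],
    [0,-0.12,0,0,0.5]
  ]
}}

```text
clock: 18.15
position: [0.428, 0.0668, 0.0904]
ee_rot: [-2.252, -2.185, -0.012]
force: [1.5, 8.4, -3.7]
width: 0.153
```

```bash
python3 chk.py h
```

```text
tcp [0.428  0.0668 0.0904] yaw 1.5402 tool-implied tray in bay mm [11.4 -0.1] F bay [ 8.47 -1.22 -3.72] T [1.29 0.01 0.  ]
tray [0.4358 0.2281 1.5491] [3.16, 0.12, 1.2] in bay mm [11.8 -3. ] dyaw 0.0148 board now [0.4944 0.1521 1.5378] [0.09, 0.7]
```

Emit:
{"name": "carry_out", "arguments": {
  "plan": [
    [0,0.1,0,0,0.5],
    [0.01,0.25,0,0,0.5],
    [0.01,0.25,0,0,0.5],
    [0.01,0.25,0,0,2],
    [0.01,0.25,0,0,3.5],
    [0.01,0.25,0,0,4],
    [0.01,0.25,0,0,4],
    [0.01,0.25,0,0,4]
  ]
}}

```text
clock: 19.0
position: [0.4282, 0.0693, 0.0905]
ee_rot: [-2.252, -2.185, -0.012]
force: [-0.8, -0.3, 0.8]
width: 0.432
```

Emit:
{"name": "carry_out", "arguments": {
  "plan": [
    [0,0,1,0,4],
    [0,0,2.5,0,4],
    [0,0,4.5,0,4],
    [0,0,7,0,4],
    [0,-1,10,0,4],
    [0,-4,13,0,4],
    [0,-8,15,0,4],
    [0,-12,16,0,4],
    [0,-16,16,0,4],
    [0,-20,16,0,4],
    [0,-24,16,0,4],
    [0,-24,16,0,4]
  ]
}}

```text
clock: 20.2
position: [0.4273, -0.1761, 0.2516]
ee_rot: [-2.263, -2.178, -0.011]
force: [0.5, -0.3, 0.2]
width: 0.439
```

```bash
python3 catch.py; python3 - <<'E'
from h import *
im,d=arm.get_image("top"); s,_=arm.get_image("scene")
a=cv2.resize(im[160:280,150:350,::-1],None,fx=4,fy=4,interpolation=cv2.INTER_CUBIC)
b=cv2.resize(s[190:272,230:390,::-1],None,fx=1.4,fy=1.4,interpolation=cv2.INTER_CUBIC)
c=np.zeros((600,800,3),np.uint8); c[:480]=a; c[482:482+b.shape[0],:b.shape[1]]=b[:118]; cv2.imwrite("pics/z.png",c)
q=(atz("top",*proj("top",np.r_[BAY[:2],.05])[0],.05))
P=cloud("top",d); b=(P[...,:2]-BAY[:2])@R2(BAY[2])*1000; z=P[...,2]*1000-12
for r in [(-215,-100),(60,96)]:
    m=(abs(b[...,1])<8)&(b[...,0]>r[0])&(b[...,0]<r[1])&(z>(34 if r[0]<0 else 22))&(z<52); k=b[m][:,0]; print(r,k.min(),k.max(),m.sum(),np.median(z[m]),np.median(b[m][:,1]))
print(arm.observe()["force"])
E
```

```text
free [(-94, 2, 39), (-90, 8, 40), (-86, 16, 41), (-82, 18, 38), (-78, 16, 35), (-74, 11, 32), (-70, 12, 29), (-66, 4, 26), (-62, 10, 33), (-58, 10, 30), (-54, 8, 29), (-50, 14, 30)]
taken [(-90, 5, 40), (-86, 11, 40), (-82, 12, 40), (-78, 20, 36), (-74, 9, 35), (-70, 11, 31), (-66, 3, 31), (-62, 7, 31), (-58, 11, 33), (-54, 1, 29), (-50, 2, 28)]
(-215, -100) -169.69611695068542 -121.79067358635177 77 43.48125900661331 -0.0855853728109149
(60, 96) 71.0064609411468 82.02205987378431 22 29.955655518488665 1.1173959217122893
[0.36845571 0.46681437 0.16068631]
```

View pics/z.png

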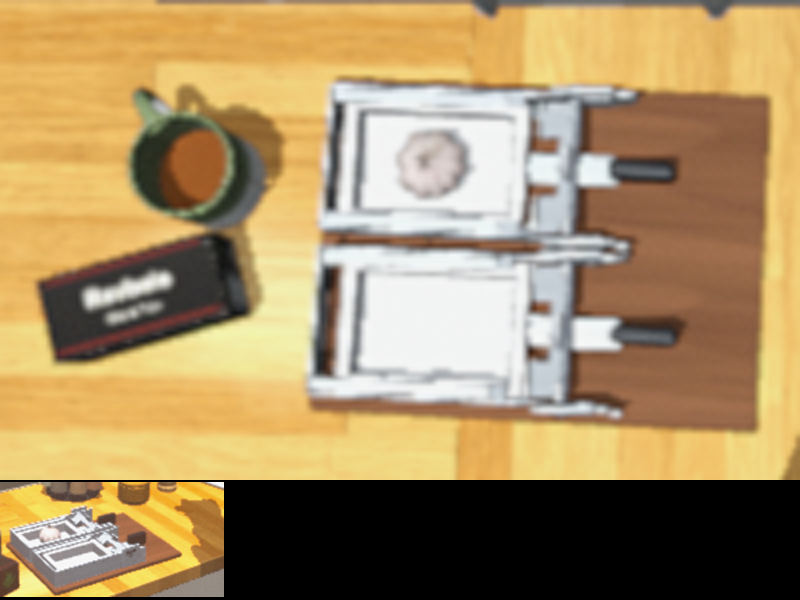

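```bash
python3 -c "
from cell import arm
print(arm.sign_off(), arm.observe()['clock'])"
```

```text
the job is handed in; nothing more can be done
the job is handed in; nothing more can be done
```

The tray is put away in the empty bay behind its dropped catch. I handed the job in shortly after 20 s on the clock; no verdict was reported.

- **Sliding in:** I gripped the tray by its grip and set it on the board in front of the mouth. Its own rim lifted the catch as it slid in. The readings I took on the way in stayed under about 2 N.
- **Catch dropping:** depth readings showed the catch still riding on the rim with the tray at about x = +15 mm, and dropped by about +18.6 mm. The tray never reached the end stop.
- **Pull test:** I drew the tray back until it met the teeth at about x = +11.5 mm. I pulled with 7 to 8.5 N for about 2 s and the catch held. I then eased forward 2.5 mm, opened the fingers and moved clear.

**Last checks:**
- The tray is flat (rim 30 mm above the board), at about x = +12 to +15 mm and within about 1 mm of the centre line.
- The free bay's catch matches the parked one's in the depth readings.
- The parked tray, mug and tea box look unmoved. The salt pot is only small in the last picture, and I did not check the pepper mill or the peeler at the end.
- The fingers are clear, with the force reading under 1 N.

**Doubtful readings:**
- Estimates of the bay's direction differed by about 0.01 rad between edges.
- The rim fit during the pull put the tray 3 mm off the centre line. The lips and arm hid the rim edges there, so I did not trust it.
- I never measured the catch angle directly while the rim held it up. I judged it only from the pictures and depth.

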